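# Glue up a tiled trivet in the ratchet clamp

### The job

On the worktop, press the propped-up edge of the blue tile down so the tile sits level in its wooden trivet frame; then pump the clamp's black trigger against its orange handle, letting it right out between strokes, until the black spring pad has pushed the dark end rail shut against the frame and the pad is itself pushed part-way back on its red stem, never so far that it bottoms out. Work the clamp by its trigger only, leave the mug, bowl and jar alone, and finish still holding the trigger squeezed.

Things in the scene. Friction and masses are not known exactly. Their poses are not given: they have to be found in the camera images.
- jig: Gluing jig fixed to the worktop: plywood board 400 x 160 x 12 mm. Origin: centre of its underside; x: the way the clamp pushes; z up. Along x: orange housing (x -0.138 to -0.058 m, 42 mm wide, 90 mm high over the worktop) with upright handle, black trigger, toothed rod, spring pad, loose rail, trivet frame (x 0.060 to 0.160, 110 mm wide, rims 30 mm over the worktop), steel end stop (46 mm).
- handle_grip (a point): Middle of the fixed upright orange handle at grip height, 140 mm over the worktop; 16 mm thick along the jig's x, 28 mm wide along y, top at 177 mm. Pinch handle and trigger together from above, fingers closing along the jig's x. A grip centred 8 mm from here towards the trigger (jig +x) lets both fingers arrive together at the end of a stroke.
- trigger_grip (a point): Middle of the black trigger bar (10 mm thick, 22 mm wide) at grip height, 139 mm over the worktop; bar top 167 mm. At rest 37 mm from the handle's middle along jig x (50 mm over both), fully squeezed 19 mm (32 mm over both). It pivots 56 mm below the grip. To let it right out, the finger on it must draw back beyond its rest place.
- trigger (a joint): Trigger angle, rad: 0 let out, 0.32 fully squeezed at its stop. A return spring (2 to 3 N at the grip) brings it back; squeezing takes 8 to 20 N at the grip, more as the pad loads.
- rod (a joint): How far the toothed rod has been driven towards the rail, m (starts at 0 to 0.018). A full stroke drives it one 6 mm tooth (28 mm per rad), after a lost motion of about 0.1 rad; the first stroke may drive it less. The trigger must be let out below 0.03 rad to catch the next tooth. Friction (9 N) keeps the rod in place when the trigger is let out.
- pad (a joint): How far the black spring pad is pushed back on its red stem, m: 0 free, 0.011 bottomed (the work is crushed). Spring 0.8 N per mm. It should end part-way, between 2 and 9.5 mm.
- pad_face (a point): Centre of the front face of the black spring pad (56 mm wide, 25 mm high), 29 mm over the worktop; it moves along jig x with the rod.
- rail_center (a point): Centre of the loose dark wooden end rail, 14 mm (x) x 110 mm (y) x 20 mm high, lying on the board between pad and frame. It starts 3 to 10 mm short of the frame, turned by up to 3 degrees. Closed, its centre is 7 mm from the joint line, on the clamp's side.
- rail: The same end rail; origin at the centre of its underside.
- joint_line (a point): Fixed point at the open end of the trivet frame, 22 mm over the worktop, where the rail's face must meet it; axes as the jig's.
- tile_center (a point): Centre of the loose blue ceramic tile, 88 mm (x) x 90 mm (y) x 9 mm; z is its normal. It starts in the frame with the edge nearer the clamp propped about 10 mm up. Level and seated, its centre is 24.5 mm over the worktop.
- tile_edge (a point): Point on the tile's top face above the cork plug that props it, 32 mm from the tile's middle towards the raised edge: press here, straight down. The plug is a tight fit; it slides down under about 5 N and stays down. Seated, this point is 29 mm over the worktop.
- bed (a point): Centre of the frame's floor where the tile belongs, 20 mm over the worktop; axes as the jig's.
- mug: White mug, 80 mm across, 90 mm high; origin at the centre of its underside. To be left alone.
- bowl: Green bowl, 130 mm across, 50 mm high; origin at the centre of its underside. To be left alone.
- jar: Amber jar with yellow cap, 60 mm across, 90 mm high; origin at the centre of its underside. To be left alone.
There are look-alikes about, which are no part of the job. Of the things that look like the part that bears tile_center, the smallest one is meant.

How it is judged:
By the outcome, as a careful person would: the job done as asked, in the order asked, and still so for the second after the job is handed in, while the arm keeps its last pose, push and grip.
It also fails if it takes over 64 s, if anything falls off the work surface, if the arm or the gripper's body presses on something with over 40 N, if the wrist force passes 120 N, or if a joint passes its speed limit or range.

### The arm

A 6-joint arm with a two-finger parallel gripper is mounted at the origin on the work surface. World frame = base frame: x ahead of the robot, y to its left, z up, the work surface at z = 0. Lengths are in m, angles in rad, forces in N, time in s.
With the tool pointing down it reaches from about 0.375 to 0.9 m from the base axis. Payload 3.1 kg.
Tool frame: the origin (TCP) lies midway between the tips of the shut fingers; the grasp point (between the pads) lies 19 mm behind it (manip.grasp_offset is the distance from the TCP to the grasp point, in m); z points along the fingers, y is the line along which they close (so a half turn about z gives the same grasp; the last joint's range is limited). The gripper opens to 85 mm and grips with 20 to 120 N. Pads are 22 mm wide; open, the fingers measure 114 mm over their backs; the gripper's body (76 mm by 85 mm) begins 54 mm behind the grasp point. The pads swing forward as they close: fully open they stand 13 mm farther back than shut.
Start: joints at [-1.516, 0.527, 1.433, -0, 1.181, -0.178], TCP at [0.144, -0.608, 0.231] pointing down, gripper open.
Joint ranges: [-3.08, 3.08], [-0.75, 2.2], [0.22, 2.44], [-1.43, 4.57], [0, 2.65], [-2.85, 2.85]. Speed limits (rad/s): [2.79, 2.79, 3.14, 3.14, 3.14, 3.14].

### API

Orientations are given as a unit quaternion [x, y, z, w].
In Python, from station import sensors, cams, order, manip gives the robot as it stands.
- The arm moves only by the tool move_arm, never from a script. Its argument "targets" is a list of rows, each an object of numbers: "dx", "dy", "dz": the shift along the world's x, y, z normalised to -1 to 1, where 1 is 25 mm; "rx", "ry", "rz": the turn, a rotation vector about the world's x, y, z normalised to -1 to 1, where 1 is 30 degrees. A call has exactly 10 rows; each row shifts and turns the commanded pose from where the row before left it; what a row does not reach is not made up. A row lasts 1/8 s, in which the tool goes at most 62.5 mm and 10.7 degrees, less where a joint would pass 70% of its speed; a pose out of reach is approached as far as the arm can. A call with a number of a shift or a turn outside -1 to 1 is refused whole. A call with a gripper value outside its range is refused whole. "claw" is the opening in per cent of the stroke, from 0 (shut) to 100 (fully open), set as the call begins (left out, the last holds). The fingers move at their own pace and stop on an object; "newtons" is the grip in N (left out, the last holds). Time passes only in rows, so rows that do not move let the fingers close, or fill a call up. It gives the time, the measured TCP pose, the force, the opening and the grip force at its end, in the units of the state.
- sensors.sense(): the state, without advancing time (a new reading comes with each control period).
- cams.snapshot(name): name is "scene" or "top"; returns the picture (480x640x3 uint8, red, green, blue); there is no depth.
- cams.camera_model(name): a dict with "fx", "fy", "cx", "cy" (pixels), "distortion" ([k1, k2, p1, p2, k3] as OpenCV has them; the pictures are not rectified), "extrinsics" (4x4, takes a point from world to camera coordinates). Camera axes: x right, y down, z forward; pixel columns grow to the right and rows downward; lengths in m; the calibration is good to about 2 mm. A picture is of the moment at which its call begins. camera_model takes no time and is no camera call.
- order.sign_off(): hands the job in; it is judged then, once.
The state is a dict: "t": time; "q": joint angles; "qd": joint speeds; "tau": joint torques, N m; "tcp_pos": TCP position; "tool_rot": TCP orientation; "force": force on the tool from outside, world axes, zero at the start; "ft_torque": the same for the moment, N m; "finger_gap": opening from 0.0 (shut) to 1.0 (fully open); "gripper_force": force on a finger pad.
Only numpy, scipy, OpenCV 4.12 (cv2) and the standard library are available. Lean on these libraries where they do the work, as an engineer would, in place of code of your own. Each camera call takes 0.05 s, during which the arm holds its last target. There are 200 camera calls.

## Working session

There is one attempt and no reset: what is moved stays moved. The work goes in short steps, Python scripts to look and compute and a tool call to move; the robot and the scene stay as the last step left them, time stands still between calls to the robot, and variables do not carry over. Pictures are saved under pics/ and viewed, at most 10 in all, crops included, and the job is handed in when it is done.

Besides the shell and the picture viewer there is one more tool, called after "Call:" in YAML: its name, and indented under it one key for each argument. move_arm: Moves the arm, as the interface text tells. Scaled input: -1 to 1 covers 25 mm each way for a shift and 30 degrees each way for a turn. Its arguments: {"type":"object","properties":{"targets":{"type":"array"},"claw":{"type":"number"},"newtons":{"type":"number"}},"required":["targets"]}

```bash
mkdir -p pics; ls; python3 - <<'E'
from station import sensors,cams,manip
import cv2,json
for n in("scene","top"):
    cv2.imwrite(f"pics/{n}0.png",cams.snapshot(n)[:,:,::-1])
    m=cams.camera_model(n);print(n,m)
s=sensors.sense();print(s,manip.grasp_offset)
E
```

```text
pics
scene {'fx': 471.06182956627737, 'fy': 471.06182956627737, 'cx': 318.6643652319168, 'cy': 240.2723826546958, 'distortion': array([0.04106918, 0.        , 0.        , 0.        , 0.        ]), 'extrinsics': array([[ 0.20442385,  0.97886243, -0.00626384, -0.11347195],
       [ 0.70028623, -0.15071161, -0.6977716 , -0.33521363],
       [-0.68396644,  0.13825468, -0.71629292,  1.45633332],
       [ 0.        ,  0.        ,  0.        ,  1.        ]])}
top {'fx': 530.4240516028595, 'fy': 530.4240516028595, 'cx': 320.5792390821322, 'cy': 245.74266678564132, 'distortion': array([-0.1209496,  0.       ,  0.       ,  0.       ,  0.       ]), 'extrinsics': array([[-1.33474849e-04, -9.99890458e-01,  1.48005130e-02,
        -9.45535673e-03],
       [-9.97598559e-01, -8.91959887e-04, -6.92554709e-02,
         6.06832898e-01],
       [ 6.92610860e-02, -1.47742143e-02, -9.97489160e-01,
         1.28233137e+00],
       [ 0.00000000e+00,  0.00000000e+00,  0.00000000e+00,
         1.00000000e+00]])}
{'t': 0.1, 'q': array([-1.51648051e+00,  5.28408972e-01,  1.43379802e+00, -5.84018486e-06,
        1.18139743e+00, -1.78517633e-01]), 'qd': array([-0.0011486 , -0.00212197, -0.00407334,  0.00016125,  0.00039133,
       -0.00137787]), 'tau': array([-3.78713567e-04, -4.43304062e+01, -1.78586662e+01, -1.86260227e-04,
        3.86119966e-03, -1.03910540e-05]), 'tcp_pos': array([ 0.14418979, -0.60746519,  0.23040191]), 'tool_rot': array([ 9.93230591e-01,  1.16154986e-01,  5.97309991e-05, -1.00411258e-03]), 'force': array([0.40613506, 0.57226762, 0.66462645]), 'ft_torque': array([ 0.0253216 , -0.04171698,  0.02802851]), 'gripper_force': 0.0, 'finger_gap': 0.9997304624091407} 0.0187
```

View pics/scene0.png

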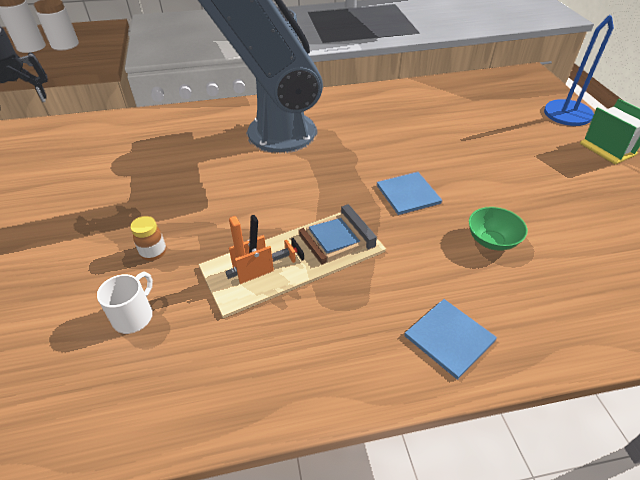

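View pics/top0.png

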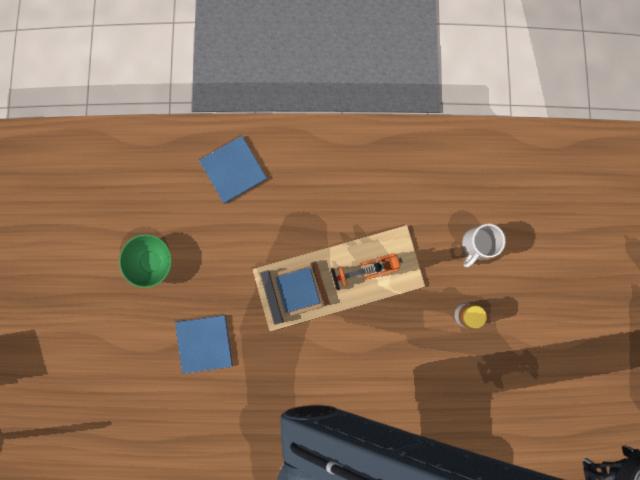

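The scene shows the jig in the middle: the handle at (236,240), the trigger at (253,230), the framed tile at (333,235). The candidates for the tile are the blue squares at top (300,289) in the frame, (234,169) and (204,343); I choose the smallest, (300,289), in the frame.

```bash
cat > h.py <<'E'
from station import sensors,cams,order,manip
import cv2,numpy as np
from scipy.spatial.transform import Rotation as R
def K(m): return np.array([[m['fx'],0,m['cx']],[0,m['fy'],m['cy']],[0,0,1]])
def ray(n,px):
    m=cams.camera_model(n);u=cv2.undistortPoints(np.array(px,float).reshape(-1,1,2),K(m),np.array(m['distortion'])).reshape(-1,2)
    E=m['extrinsics'];d=np.c_[u,np.ones(len(u))]@E[:3,:3];c=-E[:3,:3].T@E[:3,3];return c,d
def onz(n,px,z):
    c,d=ray(n,px);return c+d*((z-c[2])/d[:,2])[:,None]
def proj(n,P):
    m=cams.camera_model(n);E=m['extrinsics']
    return cv2.projectPoints(np.array(P,float).reshape(-1,3),cv2.Rodrigues(E[:3,:3])[0],E[:3,3],K(m),np.array(m['distortion']))[0].reshape(-1,2)
E
python3 - <<'E'
from h import *
t=cv2.imread('pics/top0.png');s=cv2.imread('pics/scene0.png')
def board(im,box,n):
    x0,y0,x1,y1=box;h=cv2.cvtColor(im,cv2.COLOR_BGR2HSV)
    m=cv2.inRange(h,(12,40,170),(32,135,255));k=np.zeros_like(m);k[y0:y1,x0:x1]=m[y0:y1,x0:x1]
    k=cv2.morphologyEx(k,cv2.MORPH_OPEN,np.ones((3,3)))
    c=max(cv2.findContours(k,0,2)[0],key=cv2.contourArea);hull=cv2.convexHull(c)
    P=onz(n,hull[:,0,:],0.012)
    r=cv2.minAreaRect((P[:,:2]*1000).astype(np.float32));print(n,r);return r
board(t,(240,215,440,340),'top')
board(s,(190,200,400,325),'scene')
h=cv2.cvtColor(t,cv2.COLOR_BGR2HSV)
m=cv2.inRange(h,(95,100,60),(125,255,255))
for c in cv2.findContours(m,0,2)[0]:
    if cv2.contourArea(c)>300:
        P=onz('top',c[:,0,:],.03);print(cv2.minAreaRect((P[:,:2]*1000).astype(np.float32)))
cv2.imwrite('pics/c1.png',np.hstack([cv2.resize(t[215:340,245:435],(600,395),interpolation=2)[:,:400],cv2.resize(s[195:325,190:395],(400,395),interpolation=2)]))
E
```

```text
top ((529.0316162109375, -53.620758056640625), (159.05401611328125, 399.8421325683594), 15.911705017089844)
scene ((528.0872802734375, -40.640045166015625), (487.6150817871094, 378.907958984375), 77.90982818603516)
((367.14794921875, 275.7203063964844), (123.19206237792969, 121.07103729248047), 8.438335418701172)
((498.8656311035156, 46.92229461669922), (86.6474838256836, 83.40930938720703), 15.99579906463623)
((796.2859497070312, 209.01870727539062), (123.94320678710938, 119.40596771240234), 30.3447208404541)
```

View pics/c1.png

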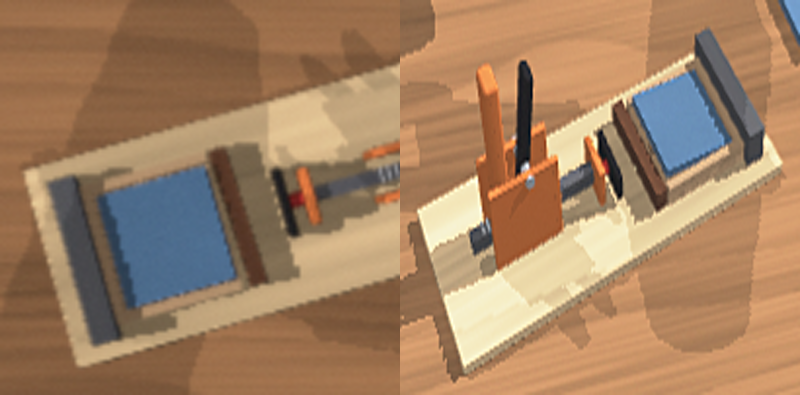

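The crop confirms the small blue tile in the trivet frame, with the raised edge next to the dark rail; the black pad is short of the rail. Handle top in scene is at about (235,217), trigger top at (254,216).

```bash
cat >> h.py <<'E'
A=np.deg2rad(105.9);O=np.array([.529,-.0536,0]);X=np.array([np.cos(A),np.sin(A),0]);Y=np.array([-np.sin(A),np.cos(A),0])
J=np.c_[X,Y,[0,0,1]]
def w(x,y,z): return O+J@np.array([x,y,z])
def ony(n,px,y=0):  # ray to jig plane y -> jig coords
    c,d=ray(n,px);c=J.T@(c-O);d=d@J;return c+d*((y-c[1])/d[:,1])[:,None]
E
python3 - <<'E'
from h import *
np.set_printoptions(precision=4,suppress=True)
s=cv2.imread('pics/scene0.png');t=cv2.imread('pics/top0.png')
def om(i): return cv2.inRange(cv2.cvtColor(i,cv2.COLOR_BGR2HSV),(4,170,110),(14,255,255))
m=om(s)
for r in range(212,236,2):
    c=np.where(m[r,222:250])[0]+222; k=np.where(s[r,244:268].max(1)<60)[0]+244
    print(r,c[[0,-1]] if len(c) else '',k[[0,-1]] if len(k) else '', ony('scene',[[c.mean(),r]])[0] if len(c) else '',ony('scene',[[k.mean(),r]])[0] if len(k) else '')
m=om(t);ys,xs=np.where(m[240:290,350:415]);xs+=350;ys+=240
for c in range(375,406,3): q=ys[xs==c];print(c,q.min() if len(q) else '',q.max() if len(q) else '')
print(proj('top',[w(-.1,0,.177),w(-.11,0,.177),w(-.12,0,.177),w(-.13,0,.177)]))
E
```

```text
212    
214    
216  [251 254]  [-0.0822  0.      0.171 ]
218 [230 230] [251 256] [-0.1273  0.      0.1853] [-0.0808  0.      0.1649]
220 [229 231] [251 257] [-0.1281  0.      0.1804] [-0.0803  0.      0.1592]
222 [230 232] [251 257] [-0.1269  0.      0.1745] [-0.0809  0.      0.154 ]
224 [230 239] [251 257] [-0.1208  0.      0.1663] [-0.0815  0.      0.1486]
226 [231 239] [251 257] [-0.1206  0.      0.1607] [-0.0821  0.      0.1433]
228 [231 240] [251 256] [-0.1203  0.      0.1551] [-0.0838  0.      0.1384]
230 [231 240] [251 257] [-0.121   0.      0.1499] [-0.0834  0.      0.1325]
232 [232 241] [250 256] [-0.119   0.      0.1433] [-0.0861  0.      0.128 ]
234 [232 241] [250 256] [-0.1205  0.      0.1384] [-0.0867  0.      0.1225]
375 260 276
378 258 275
381 258 273
384 257 273
387 256 272
390 255 271
393 254 270
396 256 270
399 264 266
402  
405  
[[386.5322 264.0484]
 [390.9345 262.7815]
 [395.3308 261.5156]
 [399.7209 260.2509]]
```

Call:
move_arm:
  targets:
    - {"dy": 1,"dx": 0.6,"dz": 0.2}
    - {"dy": 1,"dx": 0.6}
    - {"dy": 1,"dx": 0.6}
    - {"dy": 1,"dx": 0.6}
    - {"dy": 1,"dx": 0.6}
    - {"dy": 1,"dx": 0.6}
    - {"dy": 1,"dx": 0.6}
    - {"dy": 1,"dx": 0.6}
    - {"dy": 1,"dx": 0.6}
    - {"dy": 1,"dx": 0.6,"rz": 0.09}
  claw: 0
  newtons: 30

```text
schema error: expected keys dx, dy, dz, rx, ry, rz
```

Call:
move_arm:
  targets:
    - {"dx": 0.58,"dy": 1,"dz": 0,"rx": 0,"ry": 0,"rz": 0.09}
    - {"dx": 0.58,"dy": 1,"dz": 0,"rx": 0,"ry": 0,"rz": 0}
    - {"dx": 0.58,"dy": 1,"dz": 0,"rx": 0,"ry": 0,"rz": 0}
    - {"dx": 0.58,"dy": 1,"dz": 0,"rx": 0,"ry": 0,"rz": 0}
    - {"dx": 0.58,"dy": 1,"dz": 0,"rx": 0,"ry": 0,"rz": 0}
    - {"dx": 0.58,"dy": 1,"dz": 0,"rx": 0,"ry": 0,"rz": 0}
    - {"dx": 0.58,"dy": 1,"dz": 0,"rx": 0,"ry": 0,"rz": 0}
    - {"dx": 0.58,"dy": 1,"dz": 0,"rx": 0,"ry": 0,"rz": 0}
    - {"dx": 0.58,"dy": 1,"dz": 0,"rx": 0,"ry": 0,"rz": 0}
    - {"dx": 0.58,"dy": 1,"dz": 0,"rx": 0,"ry": 0,"rz": 0}
  claw: 0
  newtons: 30

```text
t: 1.35
tcp_pos: [0.2895, -0.357, 0.2311]
tool_rot: [0.99, 0.139, -0.0, -0.0]
force: [0.3, -0.3, -0.1]
finger_gap: -0.003
gripper_force: 0.0
```

Call:
move_arm:
  targets:
    - {"dx": 0.58,"dy": 1,"dz": 0,"rx": 0,"ry": 0,"rz": 0}
    - {"dx": 0.58,"dy": 1,"dz": 0,"rx": 0,"ry": 0,"rz": 0}
    - {"dx": 0.58,"dy": 1,"dz": 0,"rx": 0,"ry": 0,"rz": 0}
    - {"dx": 0.58,"dy": 1,"dz": 0,"rx": 0,"ry": 0,"rz": 0}
    - {"dx": 0.58,"dy": 1,"dz": 0,"rx": 0,"ry": 0,"rz": 0}
    - {"dx": 0.58,"dy": 1,"dz": 0,"rx": 0,"ry": 0,"rz": 0}
    - {"dx": 0.58,"dy": 1,"dz": 0,"rx": 0,"ry": 0,"rz": 0}
    - {"dx": 0.58,"dy": 1,"dz": 0,"rx": 0,"ry": 0,"rz": 0}
    - {"dx": 0.58,"dy": 1,"dz": 0,"rx": 0,"ry": 0,"rz": 0}
    - {"dx": 0.58,"dy": 1,"dz": 0,"rx": 0,"ry": 0,"rz": 0}

```text
t: 2.6
tcp_pos: [0.4344, -0.1071, 0.2311]
tool_rot: [0.99, 0.139, -0.0, -0.0]
force: [0.1, -0.0, 0.4]
finger_gap: 0.001
gripper_force: 0.0
```

Call:
move_arm:
  targets:
    - {"dx": 0.58,"dy": 1,"dz": 0,"rx": 0,"ry": 0,"rz": 0}
    - {"dx": 0.58,"dy": 1,"dz": 0,"rx": 0,"ry": 0,"rz": 0}
    - {"dx": 0.58,"dy": 1,"dz": 0,"rx": 0,"ry": 0,"rz": 0}
    - {"dx": 0.58,"dy": 1,"dz": 0,"rx": 0,"ry": 0,"rz": 0}
    - {"dx": 0.6,"dy": 1,"dz": 0,"rx": 0,"ry": 0,"rz": 0}
    - {"dx": 0,"dy": 0.14,"dz": -1,"rx": 0,"ry": 0,"rz": 0}
    - {"dx": 0,"dy": 0,"dz": -1,"rx": 0,"ry": 0,"rz": 0}
    - {"dx": 0,"dy": 0,"dz": -1,"rx": 0,"ry": 0,"rz": 0}
    - {"dx": 0,"dy": 0,"dz": -1,"rx": 0,"ry": 0,"rz": 0}
    - {"dx": 0,"dy": 0,"dz": -1,"rx": 0,"ry": 0,"rz": 0}

```text
t: 3.85
tcp_pos: [0.5071, 0.0204, 0.1053]
tool_rot: [0.99, 0.14, -0.0, -0.0]
force: [-0.6, -0.3, 0.4]
finger_gap: -0.001
gripper_force: 0.0
```

Call:
move_arm:
  targets:
    - {"dx": 0,"dy": 0,"dz": -1,"rx": 0,"ry": 0,"rz": 0}
    - {"dx": 0,"dy": 0,"dz": -1,"rx": 0,"ry": 0,"rz": 0}
    - {"dx": 0,"dy": 0,"dz": -0.6,"rx": 0,"ry": 0,"rz": 0}
    - {"dx": 0,"dy": 0,"dz": -0.15,"rx": 0,"ry": 0,"rz": 0}
    - {"dx": 0,"dy": 0,"dz": -0.1,"rx": 0,"ry": 0,"rz": 0}
    - {"dx": 0,"dy": 0,"dz": -0.1,"rx": 0,"ry": 0,"rz": 0}
    - {"dx": 0,"dy": 0,"dz": -0.1,"rx": 0,"ry": 0,"rz": 0}
    - {"dx": 0,"dy": 0,"dz": -0.05,"rx": 0,"ry": 0,"rz": 0}
    - {"dx": 0,"dy": 0,"dz": 0,"rx": 0,"ry": 0,"rz": 0}
    - {"dx": 0,"dy": 0,"dz": 0,"rx": 0,"ry": 0,"rz": 0}

```text
t: 5.1
tcp_pos: [0.5076, 0.0201, 0.0291]
tool_rot: [0.99, 0.14, 0.0, 0.0]
force: [-2.0, -3.3, 5.3]
finger_gap: -0.0
gripper_force: 2.7
```

Call:
move_arm:
  targets:
    - {"dx": 0,"dy": 0,"dz": -0.05,"rx": 0,"ry": 0,"rz": 0}
    - {"dx": 0,"dy": 0,"dz": -0.05,"rx": 0,"ry": 0,"rz": 0}
    - {"dx": 0,"dy": 0,"dz": 0,"rx": 0,"ry": 0,"rz": 0}
    - {"dx": 0,"dy": 0,"dz": 0,"rx": 0,"ry": 0,"rz": 0}
    - {"dx": 0,"dy": 0,"dz": 0,"rx": 0,"ry": 0,"rz": 0}
    - {"dx": 0,"dy": 0,"dz": 0,"rx": 0,"ry": 0,"rz": 0}
    - {"dx": 0,"dy": 0,"dz": 0,"rx": 0,"ry": 0,"rz": 0}
    - {"dx": 0,"dy": 0,"dz": 0,"rx": 0,"ry": 0,"rz": 0}
    - {"dx": 0,"dy": 0,"dz": 0,"rx": 0,"ry": 0,"rz": 0}
    - {"dx": 0,"dy": 0,"dz": 0,"rx": 0,"ry": 0,"rz": 0}

```text
t: 6.35
tcp_pos: [0.5076, 0.0201, 0.029]
tool_rot: [0.99, 0.14, 0.001, 0.001]
force: [-5.6, -2.0, 25.2]
finger_gap: -0.004
gripper_force: 12.9
```

Call:
move_arm:
  targets:
    - {"dx": 0,"dy": 0,"dz": 0.1,"rx": 0,"ry": 0,"rz": 0}
    - {"dx": 0,"dy": 0,"dz": 0.3,"rx": 0,"ry": 0,"rz": 0}
    - {"dx": 0,"dy": 0,"dz": 1,"rx": 0,"ry": 0,"rz": 0}
    - {"dx": 0,"dy": 0,"dz": 1,"rx": 0,"ry": 0,"rz": 0}
    - {"dx": 0,"dy": 0,"dz": 1,"rx": 0,"ry": 0,"rz": 0}
    - {"dx": 0,"dy": 0,"dz": 1,"rx": 0,"ry": 0,"rz": 0}
    - {"dx": 0,"dy": 0,"dz": 1,"rx": 0,"ry": 0,"rz": 0}
    - {"dx": 0,"dy": 0,"dz": 1,"rx": 0,"ry": 0,"rz": 0}
    - {"dx": 0,"dy": 0,"dz": 1,"rx": 0,"ry": 0,"rz": 0}
    - {"dx": 0,"dy": 0,"dz": 1,"rx": 0,"ry": 0,"rz": 0}

```text
t: 7.6
tcp_pos: [0.5072, 0.0207, 0.2369]
tool_rot: [0.99, 0.14, 0.0, -0.0]
force: [-0.2, 0.0, -0.0]
finger_gap: -0.002
gripper_force: 0.0
```

```bash
python3 - <<'E'
from h import *
s=cams.snapshot('scene')[:,:,::-1];cv2.imwrite('pics/scene1.png',s)
cv2.imwrite('pics/c2.png',cv2.resize(s[190:330,190:400],(780,520),interpolation=2))
print(sensors.sense()['tcp_pos'],w(-.112,0,0))
E
```

```text
[0.5093551  0.020405   0.24006041] [ 0.55968343 -0.16131503  0.        ]
```

View pics/c2.png

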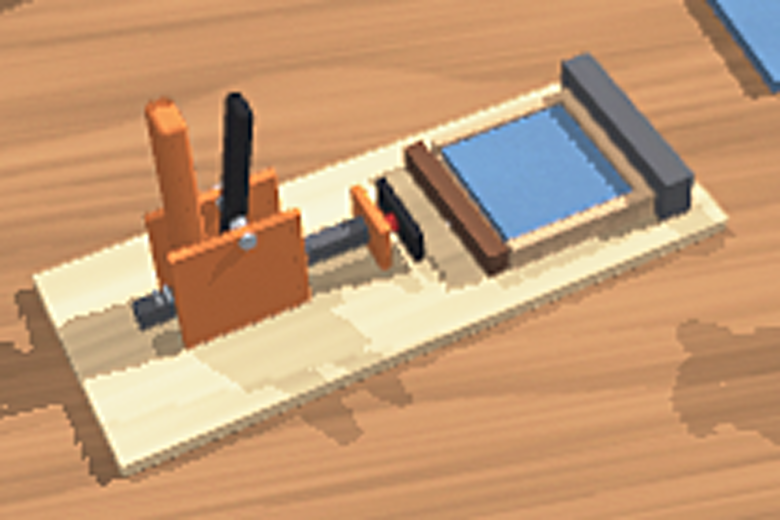

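The tile now lies level in the frame. The rail (455,205) is open by a gap and the pad (400,215) is short of the rail. I move above the handle with the gripper open.

Call:
move_arm:
  targets:
    - {"dx": 0.26,"dy": -0.907,"dz": 0,"rx": 0,"ry": 0,"rz": 0}
    - {"dx": 0.26,"dy": -0.907,"dz": 0,"rx": 0,"ry": 0,"rz": 0}
    - {"dx": 0.26,"dy": -0.907,"dz": 0,"rx": 0,"ry": 0,"rz": 0}
    - {"dx": 0.26,"dy": -0.907,"dz": 0,"rx": 0,"ry": 0,"rz": 0}
    - {"dx": 0.26,"dy": -0.907,"dz": 0,"rx": 0,"ry": 0,"rz": 0}
    - {"dx": 0.26,"dy": -0.907,"dz": 0,"rx": 0,"ry": 0,"rz": 0}
    - {"dx": 0.26,"dy": -0.907,"dz": 0,"rx": 0,"ry": 0,"rz": 0}
    - {"dx": 0.26,"dy": -0.907,"dz": 0,"rx": 0,"ry": 0,"rz": 0}
    - {"dx": 0,"dy": 0,"dz": 0,"rx": 0,"ry": 0,"rz": 0}
    - {"dx": 0,"dy": 0,"dz": 0,"rx": 0,"ry": 0,"rz": 0}
  claw: 100
  newtons: 35

```text
t: 8.9
tcp_pos: [0.5588, -0.1607, 0.2361]
tool_rot: [0.99, 0.139, -0.0, -0.001]
force: [-0.1, -0.2, -0.3]
finger_gap: 0.998
gripper_force: 0.0
```

```bash
cat > m.py <<'E'
from h import *
import sys
np.set_printoptions(precision=4,suppress=True)
def meas(tag):
    s=cams.snapshot('scene')[:,:,::-1];t=cams.snapshot('top')[:,:,::-1]
    cv2.imwrite(f'pics/s_{tag}.png',s);cv2.imwrite(f'pics/t_{tag}.png',t)
    # colour profile along jig x at pad height / rail top for lines of constant jig y
    for n,im,y,z in (('scene',s,0.,.0415),('scene',s,-.02,.0415),('scene',s,.02,.0415),('scene',s,-.045,.032),('scene',s,.045,.032)):
        xs=np.arange(-.06,.075,.001);p=proj(n,[w(x,y,z) for x in xs]).astype(np.float32)
        v=cv2.remap(im,p[None,:,0],p[None,:,1],1)[0].astype(int)
        h=cv2.cvtColor(v[None].astype(np.uint8),cv2.COLOR_BGR2HSV)[0]
        ch=''.join('k' if a[2]<55 else 'd' if a[2]<105 and a[0]<20 else 'o' if a[1]>170 and 4<=a[0]<16 else 'b' if 95<a[0]<125 and a[1]>100 else '.' for a in h)
        print(n,y,z,ch)
if __name__=='__main__': meas(sys.argv[1])
E
python3 m.py a
```

```text
scene 0.0 0.0415 oooooooo..........................................ooo.....o.ddkkkkkkkkkkdd................ddddddd..................bbbbbbbbbbbbbbbbbbbb
scene -0.02 0.0415 ............................................oooooooooo......dkkkkkkkk.kkk..................ddddddd..................bbbbbbbbbbbbbbbbbbb
scene 0.02 0.0415 o.oooooooooooo....................................ooo..o..........dkkkk.d.................ddddddd..................bbbbbbbbbbbbbbbbbbbb
scene -0.045 0.032 ................................................................................................ddddddd.................bbb.bbbbbbbbbbb
scene 0.045 0.032 ooooooooo........................................................................................ddd...................................
```

Call:
move_arm:
  targets:
    - {"dx": 0,"dy": 0,"dz": -0.7,"rx": 0,"ry": 0,"rz": 0}
    - {"dx": 0,"dy": 0,"dz": -0.7,"rx": 0,"ry": 0,"rz": 0}
    - {"dx": 0,"dy": 0,"dz": -0.7,"rx": 0,"ry": 0,"rz": 0}
    - {"dx": 0,"dy": 0,"dz": -0.7,"rx": 0,"ry": 0,"rz": 0}
    - {"dx": 0,"dy": 0,"dz": -0.7,"rx": 0,"ry": 0,"rz": 0}
    - {"dx": 0,"dy": 0,"dz": -0.7,"rx": 0,"ry": 0,"rz": 0}
    - {"dx": 0,"dy": 0,"dz": -0.4,"rx": 0,"ry": 0,"rz": 0}
    - {"dx": 0,"dy": 0,"dz": 0,"rx": 0,"ry": 0,"rz": 0}
    - {"dx": 0,"dy": 0,"dz": 0,"rx": 0,"ry": 0,"rz": 0}
    - {"dx": 0,"dy": 0,"dz": 0,"rx": 0,"ry": 0,"rz": 0}

```text
t: 10.25
tcp_pos: [0.5597, -0.1612, 0.1221]
tool_rot: [0.99, 0.14, 0.001, 0.0]
force: [-0.3, -0.6, 0.4]
finger_gap: 0.997
gripper_force: 0.0
```

Call:
move_arm:
  targets:
    - {"dx": 0,"dy": 0,"dz": 0,"rx": 0,"ry": 0,"rz": 0}
    - {"dx": 0,"dy": 0,"dz": 0,"rx": 0,"ry": 0,"rz": 0}
    - {"dx": 0,"dy": 0,"dz": 0,"rx": 0,"ry": 0,"rz": 0}
    - {"dx": 0,"dy": 0,"dz": 0,"rx": 0,"ry": 0,"rz": 0}
    - {"dx": 0,"dy": 0,"dz": 0,"rx": 0,"ry": 0,"rz": 0}
    - {"dx": 0,"dy": 0,"dz": 0,"rx": 0,"ry": 0,"rz": 0}
    - {"dx": 0,"dy": 0,"dz": 0,"rx": 0,"ry": 0,"rz": 0}
    - {"dx": 0,"dy": 0,"dz": 0,"rx": 0,"ry": 0,"rz": 0}
    - {"dx": 0,"dy": 0,"dz": 0,"rx": 0,"ry": 0,"rz": 0}
    - {"dx": 0,"dy": 0,"dz": 0,"rx": 0,"ry": 0,"rz": 0}
  claw: 0
  newtons: 35

```text
t: 11.5
tcp_pos: [0.5587, -0.1607, 0.1223]
tool_rot: [0.99, 0.139, -0.0, -0.001]
force: [-2.0, -0.9, 7.6]
finger_gap: 0.381
gripper_force: 35.8
```

```bash
python3 m.py b; python3 -c "
import cv2,numpy as np
a=cv2.imread('pics/s_b.png')[190:330,190:400];b=cv2.imread('pics/t_b.png')[220:330,250:430]
cv2.imwrite('pics/c3.png',np.hstack([cv2.resize(a,(420,280),interpolation=2),cv2.resize(b,(370,280),interpolation=2)]))"
```

```text
scene 0.0 0.0415 oooooooo..........................................d...oooo.....o.kkk.kkkkkkkkd............ddddddd..................bbbbbbbbbbbbbbbbbbbb
scene -0.02 0.0415 .................................................oooooooooo.....ddkkkkkkkkkkkd.............ddddddd..................bbbbbbbbbbbbbbbbbbb
scene 0.02 0.0415 oooooooooooooo.........................................oooooo.........ddkkkkk.d...........ddddddd..................bbbbbbbbbbbbbbbbbbbb
scene -0.045 0.032 ................................................................................................ddddddd.................bbb.bbbbbbbbbbb
scene 0.045 0.032 ooooooooo........................................................................................ddd...................................
```

View pics/c3.png

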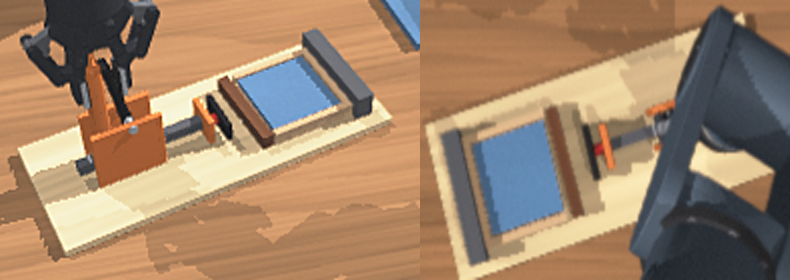

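The handle and trigger are pinched together and the rod advanced by one step (pad at scene-crop (218,118), rail at (247,112)). I release and pump again.

Call:
move_arm:
  targets:
    - {"dx": 0,"dy": 0,"dz": 0,"rx": 0,"ry": 0,"rz": 0}
    - {"dx": 0,"dy": 0,"dz": 0,"rx": 0,"ry": 0,"rz": 0}
    - {"dx": 0,"dy": 0,"dz": 0,"rx": 0,"ry": 0,"rz": 0}
    - {"dx": 0,"dy": 0,"dz": 0,"rx": 0,"ry": 0,"rz": 0}
    - {"dx": 0,"dy": 0,"dz": 0,"rx": 0,"ry": 0,"rz": 0}
    - {"dx": 0,"dy": 0,"dz": 0,"rx": 0,"ry": 0,"rz": 0}
    - {"dx": 0,"dy": 0,"dz": 0,"rx": 0,"ry": 0,"rz": 0}
    - {"dx": 0,"dy": 0,"dz": 0,"rx": 0,"ry": 0,"rz": 0}
    - {"dx": 0,"dy": 0,"dz": 0,"rx": 0,"ry": 0,"rz": 0}
    - {"dx": 0,"dy": 0,"dz": 0,"rx": 0,"ry": 0,"rz": 0}
  claw: 100

```text
t: 12.85
tcp_pos: [0.5592, -0.161, 0.1213]
tool_rot: [0.99, 0.14, -0.0, -0.0]
force: [-0.2, -0.9, -0.5]
finger_gap: 0.996
gripper_force: 0.0
```

Call:
move_arm:
  targets:
    - {"dx": 0,"dy": 0,"dz": 0,"rx": 0,"ry": 0,"rz": 0}
    - {"dx": 0,"dy": 0,"dz": 0,"rx": 0,"ry": 0,"rz": 0}
    - {"dx": 0,"dy": 0,"dz": 0,"rx": 0,"ry": 0,"rz": 0}
    - {"dx": 0,"dy": 0,"dz": 0,"rx": 0,"ry": 0,"rz": 0}
    - {"dx": 0,"dy": 0,"dz": 0,"rx": 0,"ry": 0,"rz": 0}
    - {"dx": 0,"dy": 0,"dz": 0,"rx": 0,"ry": 0,"rz": 0}
    - {"dx": 0,"dy": 0,"dz": 0,"rx": 0,"ry": 0,"rz": 0}
    - {"dx": 0,"dy": 0,"dz": 0,"rx": 0,"ry": 0,"rz": 0}
    - {"dx": 0,"dy": 0,"dz": 0,"rx": 0,"ry": 0,"rz": 0}
    - {"dx": 0,"dy": 0,"dz": 0,"rx": 0,"ry": 0,"rz": 0}
  claw: 0

```text
t: 14.1
tcp_pos: [0.5585, -0.1607, 0.122]
tool_rot: [0.99, 0.139, -0.001, -0.001]
force: [-2.0, -1.0, 5.9]
finger_gap: 0.384
gripper_force: 34.8
```

```bash
cat > m2.py <<'E'
from h import *
import sys
def prof(t):
    for ys,z,lab in ((np.arange(-.012,.0121,.002),.044,'flange/pad'),(np.r_[np.arange(-.026,-.013,.002),np.arange(.014,.027,.002)],.0415,'pad sides'),(np.arange(-.05,-.035,.003),.032,'rail-'),(np.arange(.035,.05,.003),.032,'rail+')):
        xs=np.arange(-.02,.075,.0005);V=0
        for y in ys:
            p=proj('top',[w(x,y,z) for x in xs]).astype(np.float32)
            V=V+cv2.remap(t,p[None,:,0],p[None,:,1],1)[0].astype(float)
        V/=len(ys);g=np.gradient(V.sum(1));g=np.convolve(g,np.ones(3)/3,'same')
        r=(V[:,2]-V[:,0])
        pk=[i for i in range(1,len(g)-1) if abs(g[i])>9 and abs(g[i])>=abs(g[i-1]) and abs(g[i])>abs(g[i+1])]
        print(lab,' '.join(f"{xs[i]*1000:.1f}{'+' if g[i]>0 else '-'}{abs(g[i]):.0f}" for i in pk))
for n in sys.argv[1:]:
    f=f'pics/t_{n}.png';im=cv2.imread(f)
    if im is None: im=cams.snapshot('top')[:,:,::-1].copy();cv2.imwrite(f,im)
    print(n);prof(im)
E
cp pics/top0.png pics/t_0.png; python3 m2.py 0 b c;python3 -c "
from station import sensors;s=sensors.sense();print(s['t'],s['finger_gap'],s['force'])"
```

```text
0
flange/pad -11.5+18 -4.5-19 6.5-18 15.0+30 41.0-12 55.5+16 63.5+13
pad sides -4.5-9 6.5-23 15.0+26 41.0-11 56.0+12 63.5+14
rail- 18.0-21 42.5-12 57.0+16
rail+ 16.5-26 39.5-16 54.0+14 63.5+10
b
flange/pad -6.5+20 0.5-24 11.5-22 20.5+24 27.0+11 41.5-19 55.5+11 62.5+9
pad sides 0.5-10 11.5-29 20.5+25 41.5-18 54.5+9 58.0+10
rail- 18.0-26 42.5-19 59.0+16
rail+ 16.5-25 39.5-25 55.5+15
c
flange/pad 1.5+20 8.5-23 19.5-23 28.5+24 36.0+10 41.5-19 56.0+10 62.5+9
pad sides 8.0-11 19.5-30 28.0+24 41.5-18 55.0+9 58.0+10 62.5+9
rail- 18.0-18 42.5-19 59.0+15
rail+ 16.5-24 39.5-25 55.0+15
14.15 0.3804188629901728 [-0.92637972 -1.17078254  5.81502516][ WARN:0@0.355] global loadsave.cpp:275 findDecoder imread_('pics/t_c.png'): can't open/read file: check file path/integrity
```

Call:
move_arm:
  targets:
    - {"dx": 0,"dy": 0,"dz": 0,"rx": 0,"ry": 0,"rz": 0}
    - {"dx": 0,"dy": 0,"dz": 0,"rx": 0,"ry": 0,"rz": 0}
    - {"dx": 0,"dy": 0,"dz": 0,"rx": 0,"ry": 0,"rz": 0}
    - {"dx": 0,"dy": 0,"dz": 0,"rx": 0,"ry": 0,"rz": 0}
    - {"dx": 0,"dy": 0,"dz": 0,"rx": 0,"ry": 0,"rz": 0}
    - {"dx": 0,"dy": 0,"dz": 0,"rx": 0,"ry": 0,"rz": 0}
    - {"dx": 0,"dy": 0,"dz": 0,"rx": 0,"ry": 0,"rz": 0}
    - {"dx": 0,"dy": 0,"dz": 0,"rx": 0,"ry": 0,"rz": 0}
    - {"dx": 0,"dy": 0,"dz": 0,"rx": 0,"ry": 0,"rz": 0}
    - {"dx": 0,"dy": 0,"dz": 0,"rx": 0,"ry": 0,"rz": 0}
  claw: 100

```text
t: 15.4
tcp_pos: [0.5592, -0.161, 0.1213]
tool_rot: [0.99, 0.14, -0.0, -0.0]
force: [-0.2, -0.1, 0.8]
finger_gap: 1.0
gripper_force: 0.0
```

Call:
move_arm:
  targets:
    - {"dx": 0,"dy": 0,"dz": 0,"rx": 0,"ry": 0,"rz": 0}
    - {"dx": 0,"dy": 0,"dz": 0,"rx": 0,"ry": 0,"rz": 0}
    - {"dx": 0,"dy": 0,"dz": 0,"rx": 0,"ry": 0,"rz": 0}
    - {"dx": 0,"dy": 0,"dz": 0,"rx": 0,"ry": 0,"rz": 0}
    - {"dx": 0,"dy": 0,"dz": 0,"rx": 0,"ry": 0,"rz": 0}
    - {"dx": 0,"dy": 0,"dz": 0,"rx": 0,"ry": 0,"rz": 0}
    - {"dx": 0,"dy": 0,"dz": 0,"rx": 0,"ry": 0,"rz": 0}
    - {"dx": 0,"dy": 0,"dz": 0,"rx": 0,"ry": 0,"rz": 0}
    - {"dx": 0,"dy": 0,"dz": 0,"rx": 0,"ry": 0,"rz": 0}
    - {"dx": 0,"dy": 0,"dz": 0,"rx": 0,"ry": 0,"rz": 0}
  claw: 0

```text
t: 16.65
tcp_pos: [0.5587, -0.1606, 0.1222]
tool_rot: [0.99, 0.139, -0.0, -0.001]
force: [-1.6, -1.6, 7.1]
finger_gap: 0.387
gripper_force: 36.6
```

```bash
python3 m2.py d 2>/dev/null
```

```text
d
flange/pad 6.0+20 13.0-22 24.0-23 33.0+24 42.0-13 56.0+10 62.5+10
pad sides 13.0-11 24.5-28 33.0+25 41.5-15 58.0+10
rail- 18.0-24 42.5-18 59.0+15
rail+ 16.5-25 39.5-25 55.5+15
```

Call:
move_arm:
  targets:
    - {"dx": 0,"dy": 0,"dz": 0,"rx": 0,"ry": 0,"rz": 0}
    - {"dx": 0,"dy": 0,"dz": 0,"rx": 0,"ry": 0,"rz": 0}
    - {"dx": 0,"dy": 0,"dz": 0,"rx": 0,"ry": 0,"rz": 0}
    - {"dx": 0,"dy": 0,"dz": 0,"rx": 0,"ry": 0,"rz": 0}
    - {"dx": 0,"dy": 0,"dz": 0,"rx": 0,"ry": 0,"rz": 0}
    - {"dx": 0,"dy": 0,"dz": 0,"rx": 0,"ry": 0,"rz": 0}
    - {"dx": 0,"dy": 0,"dz": 0,"rx": 0,"ry": 0,"rz": 0}
    - {"dx": 0,"dy": 0,"dz": 0,"rx": 0,"ry": 0,"rz": 0}
    - {"dx": 0,"dy": 0,"dz": 0,"rx": 0,"ry": 0,"rz": 0}
    - {"dx": 0,"dy": 0,"dz": 0,"rx": 0,"ry": 0,"rz": 0}
  claw: 100

```text
t: 17.95
tcp_pos: [0.5592, -0.161, 0.1213]
tool_rot: [0.99, 0.14, 0.0, -0.0]
force: [-0.1, 0.4, -0.0]
finger_gap: 0.999
gripper_force: 0.0
```

Call:
move_arm:
  targets:
    - {"dx": 0,"dy": 0,"dz": 0,"rx": 0,"ry": 0,"rz": 0}
    - {"dx": 0,"dy": 0,"dz": 0,"rx": 0,"ry": 0,"rz": 0}
    - {"dx": 0,"dy": 0,"dz": 0,"rx": 0,"ry": 0,"rz": 0}
    - {"dx": 0,"dy": 0,"dz": 0,"rx": 0,"ry": 0,"rz": 0}
    - {"dx": 0,"dy": 0,"dz": 0,"rx": 0,"ry": 0,"rz": 0}
    - {"dx": 0,"dy": 0,"dz": 0,"rx": 0,"ry": 0,"rz": 0}
    - {"dx": 0,"dy": 0,"dz": 0,"rx": 0,"ry": 0,"rz": 0}
    - {"dx": 0,"dy": 0,"dz": 0,"rx": 0,"ry": 0,"rz": 0}
    - {"dx": 0,"dy": 0,"dz": 0,"rx": 0,"ry": 0,"rz": 0}
    - {"dx": 0,"dy": 0,"dz": 0,"rx": 0,"ry": 0,"rz": 0}
  claw: 0

```text
t: 19.2
tcp_pos: [0.5587, -0.1607, 0.1222]
tool_rot: [0.99, 0.139, -0.0, -0.001]
force: [-1.8, -0.6, 6.6]
finger_gap: 0.384
gripper_force: 35.4
```

```bash
python3 m2.py e 2>/dev/null
```

```text
e
flange/pad 11.5+20 18.5-23 29.5-21 38.0+21 56.0+10 62.5+10
pad sides 18.5-13 30.0-28 38.0+19 58.0+10
rail- 18.0-24 42.0-14 59.0+15
rail+ 16.5-25 39.5-25 56.0+15
```

Call:
move_arm:
  targets:
    - {"dx": 0,"dy": 0,"dz": 0,"rx": 0,"ry": 0,"rz": 0}
    - {"dx": 0,"dy": 0,"dz": 0,"rx": 0,"ry": 0,"rz": 0}
    - {"dx": 0,"dy": 0,"dz": 0,"rx": 0,"ry": 0,"rz": 0}
    - {"dx": 0,"dy": 0,"dz": 0,"rx": 0,"ry": 0,"rz": 0}
    - {"dx": 0,"dy": 0,"dz": 0,"rx": 0,"ry": 0,"rz": 0}
    - {"dx": 0,"dy": 0,"dz": 0,"rx": 0,"ry": 0,"rz": 0}
    - {"dx": 0,"dy": 0,"dz": 0,"rx": 0,"ry": 0,"rz": 0}
    - {"dx": 0,"dy": 0,"dz": 0,"rx": 0,"ry": 0,"rz": 0}
    - {"dx": 0,"dy": 0,"dz": 0,"rx": 0,"ry": 0,"rz": 0}
    - {"dx": 0,"dy": 0,"dz": 0,"rx": 0,"ry": 0,"rz": 0}
  claw: 100

```text
t: 20.5
tcp_pos: [0.5592, -0.161, 0.1213]
tool_rot: [0.99, 0.139, -0.0, -0.0]
force: [0.0, 0.2, 0.8]
finger_gap: 1.002
gripper_force: 0.0
```

Call:
move_arm:
  targets:
    - {"dx": 0,"dy": 0,"dz": 0,"rx": 0,"ry": 0,"rz": 0}
    - {"dx": 0,"dy": 0,"dz": 0,"rx": 0,"ry": 0,"rz": 0}
    - {"dx": 0,"dy": 0,"dz": 0,"rx": 0,"ry": 0,"rz": 0}
    - {"dx": 0,"dy": 0,"dz": 0,"rx": 0,"ry": 0,"rz": 0}
    - {"dx": 0,"dy": 0,"dz": 0,"rx": 0,"ry": 0,"rz": 0}
    - {"dx": 0,"dy": 0,"dz": 0,"rx": 0,"ry": 0,"rz": 0}
    - {"dx": 0,"dy": 0,"dz": 0,"rx": 0,"ry": 0,"rz": 0}
    - {"dx": 0,"dy": 0,"dz": 0,"rx": 0,"ry": 0,"rz": 0}
    - {"dx": 0,"dy": 0,"dz": 0,"rx": 0,"ry": 0,"rz": 0}
    - {"dx": 0,"dy": 0,"dz": 0,"rx": 0,"ry": 0,"rz": 0}
  claw: 0

```text
t: 21.75
tcp_pos: [0.5585, -0.1606, 0.122]
tool_rot: [0.99, 0.139, -0.001, -0.001]
force: [-1.9, -2.0, 6.7]
finger_gap: 0.386
gripper_force: 34.8
```

```bash
python3 m2.py f 2>/dev/null
```

```text
f
flange/pad 19.5+18 26.5-22 37.0-22 46.5+15 62.0+20
pad sides 26.0-10 37.5-30 46.5+15 62.0+20
rail- 20.0-16 45.0-18 61.0+17
rail+ 20.5-21 45.5-23 61.0+18
```

Call:
move_arm:
  targets:
    - {"dx": 0,"dy": 0,"dz": 0,"rx": 0,"ry": 0,"rz": 0}
    - {"dx": 0,"dy": 0,"dz": 0,"rx": 0,"ry": 0,"rz": 0}
    - {"dx": 0,"dy": 0,"dz": 0,"rx": 0,"ry": 0,"rz": 0}
    - {"dx": 0,"dy": 0,"dz": 0,"rx": 0,"ry": 0,"rz": 0}
    - {"dx": 0,"dy": 0,"dz": 0,"rx": 0,"ry": 0,"rz": 0}
    - {"dx": 0,"dy": 0,"dz": 0,"rx": 0,"ry": 0,"rz": 0}
    - {"dx": 0,"dy": 0,"dz": 0,"rx": 0,"ry": 0,"rz": 0}
    - {"dx": 0,"dy": 0,"dz": 0,"rx": 0,"ry": 0,"rz": 0}
    - {"dx": 0,"dy": 0,"dz": 0,"rx": 0,"ry": 0,"rz": 0}
    - {"dx": 0,"dy": 0,"dz": 0,"rx": 0,"ry": 0,"rz": 0}
  claw: 100

```text
t: 23.05
tcp_pos: [0.5592, -0.161, 0.1213]
tool_rot: [0.99, 0.14, 0.0, 0.0]
force: [-0.5, -0.6, -0.0]
finger_gap: 1.001
gripper_force: 0.0
```

Call:
move_arm:
  targets:
    - {"dx": 0,"dy": 0,"dz": 0,"rx": 0,"ry": 0,"rz": 0}
    - {"dx": 0,"dy": 0,"dz": 0,"rx": 0,"ry": 0,"rz": 0}
    - {"dx": 0,"dy": 0,"dz": 0,"rx": 0,"ry": 0,"rz": 0}
    - {"dx": 0,"dy": 0,"dz": 0,"rx": 0,"ry": 0,"rz": 0}
    - {"dx": 0,"dy": 0,"dz": 0,"rx": 0,"ry": 0,"rz": 0}
    - {"dx": 0,"dy": 0,"dz": 0,"rx": 0,"ry": 0,"rz": 0}
    - {"dx": 0,"dy": 0,"dz": 0,"rx": 0,"ry": 0,"rz": 0}
    - {"dx": 0,"dy": 0,"dz": 0,"rx": 0,"ry": 0,"rz": 0}
    - {"dx": 0,"dy": 0,"dz": 0,"rx": 0,"ry": 0,"rz": 0}
    - {"dx": 0,"dy": 0,"dz": 0,"rx": 0,"ry": 0,"rz": 0}
  claw: 0

```text
t: 24.3
tcp_pos: [0.5587, -0.1606, 0.1222]
tool_rot: [0.99, 0.139, -0.001, -0.001]
force: [-0.3, -1.3, 7.6]
finger_gap: 0.384
gripper_force: 37.6
```

```bash
python3 m2.py g 2>/dev/null; python3 -c "
from h import *
a=cams.snapshot('scene')[190:330,190:400,::-1];b=cv2.imread('pics/t_g.png')[245:325,265:365]
cv2.imwrite('pics/c4.png',np.hstack([cv2.resize(a,(420,280),interpolation=2),cv2.resize(b,(350,280),interpolation=2)]))"
```

```text
g
flange/pad 24.5+19 31.0-25 37.5-20 46.5+15 62.0+19
pad sides 31.0-9 38.0-28 46.5+15 62.0+20
rail- 20.0-16 45.0-17 61.0+17
rail+ 20.5-20 45.5-23 60.5+17
```

View pics/c4.png

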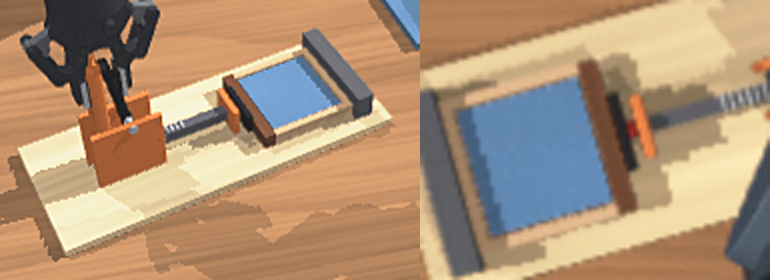

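The rail is flush and square on the frame (top crop (608,140)), the tile is level, and the red stem gap has shortened by about 4–5 mm. The trigger is held squeezed, so I hand the job in.

```bash
python3 -c "
from station import order;print(order.sign_off())"
```

```text
the job is handed in; nothing more can be done
None
```

The job is handed in at about 24 s on the robot clock: the tile is level, the rail is closed on the frame, the pad is pushed back about 4–5 mm (measured from the camera), and the gripper is still squeezing the trigger. No verdict came back.

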